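# Show a bead to the magnifier

## Robot

A 6-joint arm with a two-finger parallel gripper is mounted at the origin on the work surface. World frame = base frame: x ahead of the robot, y to its left, z up, the work surface at z = 0. Lengths are in m, angles in rad, forces in N, time in s.
With the tool pointing down it reaches from about 0.35 to 0.975 m from the base axis. Payload 4.9 kg.
Tool frame: the origin (TCP) lies at the very end of the fingers, on their centre line; the grasp point (between the pads) lies 19 mm behind it (ctrl.hold_point_z is the z of the grasp point in the tool frame, in m); z points along the fingers, y is the line along which they close (so a half turn about z gives the same grasp; the last joint's range is limited). The gripper opens to 85 mm and grips with 20 to 120 N. Pads are 22 mm wide; open, the fingers measure 114 mm over their backs; the gripper's body (76 mm by 85 mm) begins 54 mm behind the grasp point. The pads swing forward as they close: fully open they stand 13 mm farther back than shut.
Start: joints at [-1.353, 0.053, 1.613, -0, 1.476, -0.119], TCP at [0.207, -0.59, 0.231] pointing down, gripper open.
Joint ranges: [-3.01, 3.01], [-1.01, 2.22], [0.06, 2.58], [-1.02, 4.17], [0.09, 2.62], [-3.14, 3.14]. Speed limits (rad/s): [2.57, 2.57, 3.14, 3.14, 3.14, 3.14].

## Interface

Orientations are given as a rotation vector (axis times angle).
In Python, from cell import ctrl gives the robot as it stands.
- The arm moves only by the tool play_rows, never from a script. Its argument "targets" is text: rows parted by semicolons, each of 7 numbers parted by spaces: the gripper command: -1 is fully open, 1 is shut, values between are in proportion, then the shift along the tool's x, y, z in cm, then the turn, a rotation vector about the tool's x, y, z in degrees. In form: hand x y z wx wy wz; .... A call has 1 to 12 rows; each row is the pose to reach, as a shift and turn from the pose commanded when the call began, along the tool's axes at that moment; what a row does not reach only later rows make up. A row lasts 1/12 s, in which the tool goes at most 41.7 mm and 7.16 degrees, less where a joint would pass 70% of its speed; a pose out of reach is approached as far as the arm can. A call with a gripper value outside its range is refused whole. The fingers move at their own pace and stop on an object; "grip_force" is the grip in N (left out, the last holds). Time passes only in rows, so rows that repeat a pose let the fingers close. It gives the time, the measured TCP pose, the force, the opening and the grip force at its end, in the units of the state.
- ctrl.get_obs(): the state, without advancing time (a new reading comes with each control period).
- ctrl.grab_frame(name): name is "scene" or "top" or "wrist"; returns a dict with "img" (480x640x3 uint8, blue, green, red), "K" (3x3 intrinsics, pixels), "distortion" ([k1, k2, p1, p2, k3] as OpenCV has them; the pictures are not rectified), "R" (3x3) and "t" (3): a world point X has camera coordinates R X + t; the wrist camera has in their place "T_tool_cam" (4x4, takes a point from camera to tool coordinates, whose origin is the TCP and whose axes are the flange's). Camera axes: x right, y down, z forward; pixel columns grow to the right and rows downward; lengths in m; the calibration is good to about 2 mm. A picture is of the moment at which its call begins: read the wrist's pose just before it. There is no depth.
- ctrl.job_done(): hands the job in; it is judged then, once.
The state is a dict: "time": time; "q": joint angles; "qvel": joint speeds; "effort": joint torques, N m; "ee_pos": TCP position; "orientation": TCP orientation; "wrist_force": force on the tool from outside, world axes, zero at the start; "moment": the same for the moment, N m; "gripper_width": finger opening in m; "gripper_force": force on a finger pad.
Only numpy, scipy, OpenCV 4.12 (cv2) and the standard library are available. Lean on these libraries where they do the work, as an engineer would, in place of code of your own. Each camera call takes 0.05 s, during which the arm holds its last target. There are 200 camera calls.

## Task

Turn the magnifier's black focus knob clockwise until its white line points at the red dot, and let go of it. Then pick up the silver dish by its arched handle, lift it straight up off the counter and, in the air, give it a quarter turn (either way) so that the arch stands square across the lens's line of sight instead of end-on to it, with the red bead at the height of the lens's middle and directly above the brass disc. Keep the dish level so the loose bead stays in its middle, do not knock the dish against the magnifier or disturb the other things on the counter, and finish while still holding the dish there, steady.

Things in the scene. Friction and masses are not known exactly. Their poses are not given: they have to be found in the camera images.
- viewer: Fixed magnifier on an 8 mm thick wooden base. Origin: on the counter under the lens. +y: horizontal, the lens's line of sight towards where the bead is shown; z up. Base in mm: plate x -50 to 50, y -70 to 40; wing with the knob to x -185, 70 wide; tongue to y 140, 30 wide, with a flat 12 mm brass disc at y 120. Brass column at y -20.
- lens_middle (a point): Middle of the upright glass lens, square to the viewer's y, 150 mm above the counter; its brass ring is 91 mm across, top 196 mm above the counter. It stands about 8 mm behind the viewer's origin and racks 6 mm towards +y per rad of knob turn.
- focus_point (a point): Where the middle of the bead is to be held: on the lens's line of sight, 150 mm above the counter, straight above the brass disc, about 120 mm in front of the lens (at viewer x = 0, y = 120 mm, z = 150 mm).
- focus (a joint): Angle of the focus knob in rad. It grows as the knob turns clockwise seen from above (0 to 2.6) and stays where it is left (friction about 0.04 N m). The white line points at the red dot at 1.35; the mark is to be met within about 0.1.
- knob_grip (a point): On the knob's vertical axis in the middle of its finger bar, 30 mm above the counter, at viewer x -140, y 0 mm. The black bar is 40 mm long, 12 mm thick, 16 to 42 mm above the counter, on a brass disc 44 mm across. Own x: along the bar to the end with the white line. With viewer yaw w and knob angle f the bar points to world yaw w + 0.70 - f.
- index_dot (a point): The red dot (10 mm) on the viewer's base that the white line must point at, 32 mm from the knob's axis.
- dish: Loose silver-plated round dish, 136 mm across, 21 mm high, about 200 g, with a fixed arched wire handle. Origin: centre of its underside; z up. The arch lies in its y-z plane (feet at y +-65 mm), black grip on top. The hollow slopes about 5 degrees up from the middle, so tilt or a jerk sets the bead rolling. At the start the arch is roughly end-on to the lens (dish y about along viewer y).
- handle (a point): Middle of the black grip on top of the arch, 106 mm above the dish's underside, over its middle. The grip is 44 mm long along the dish's y, 12 mm thick along its x and 18 mm high (97 to 115 mm above the underside), 67 mm clear above the bead.
- dish_middle (a point): Centre of the bead when it rests in the middle of the dish: 18 mm above the underside, 88 mm below the middle of the grip.
- bead: Loose red glass bead, a ball 24 mm in diameter, about 18 g, resting in the middle of the dish (its own axes turn as it rolls).
- bead_center (a point): Centre of the red bead.
- stud_box: Bystander: round nickel collar-stud box, 52 mm in diameter, 33 mm high, loose. Origin: centre of its underside.
- button_a: Bystander: ivory-coloured celluloid button lying flat, 34 mm in diameter, 5 mm thick, loose. Origin: centre of its underside.
- button_b: Bystander: another such ivory-coloured button, 34 mm in diameter, 5 mm thick, loose. Origin: centre of its underside.
- shoehorn: Bystander: tortoiseshell shoehorn lying flat along its own x, 145 mm long, up to 40 mm wide, 5 mm thick, loose. Origin: on its underside, 80 mm from the narrow end.
Not all that is in view belongs to the job. Of the things that look like the dish, the smallest one is meant.

How it is judged:
By the outcome, as a careful person would: the job done as asked, in the order asked, and still so for the second after the job is handed in, while the arm keeps its last pose, push and grip.
It also fails if it takes over 72 s, if anything falls off the work surface, if the arm or the gripper's body presses on something with over 40 N, if the wrist force passes 120 N, or if a joint passes its speed limit or range.

## Working session

There is one attempt and no reset: what is moved stays moved. The work goes in short steps, Python scripts to look and compute and a tool call to move; the robot and the scene stay as the last step left them, time stands still between calls to the robot, and variables do not carry over. Pictures are saved under pics/ and viewed, at most 10 in all, crops included, and the job is handed in when it is done.

Besides the shell and the picture viewer there is one more tool, called by a JSON object that holds its "api" and its "payload". play_rows: Moves the arm, as the interface text tells. Its arguments: {"type":"object","properties":{"targets":{"type":"string"},"grip_force":{"type":"number"}},"required":["targets"]}

```bash
mkdir -p pics; ls
python3 - <<'E'
from cell import ctrl
import cv2,numpy as np
o=ctrl.get_obs();print(o['time'],o['ee_pos'],o['orientation'],o['gripper_width'],ctrl.hold_point_z)
for n in ['scene','top']:
    f=ctrl.grab_frame(n);cv2.imwrite(f'pics/{n}0.png',f['img']);np.savez(n+'.npz',K=f['K'],d=f['distortion'],R=f['R'],t=f['t']);print(n,-np.array(f['R']).T@f['t'],np.array(f['K'])[0,0])
f=ctrl.grab_frame('wrist');print(f['T_tool_cam'])
E
```

```text
pics
0.0 [ 0.20640795 -0.58927026  0.2300314 ] [-3.09509179e+00 -5.26152921e-01  1.30380779e-04] 0.0858600870256164 -0.0187
scene [0.83257239 0.61557667 0.69368878] 448.07903527603713
top [0.51088695 0.05564138 1.24115259] 596.5843536121473
[[-4.69635983e-04 -9.50718665e-01 -3.10054510e-01  7.92962778e-02]
 [ 9.99999889e-01 -4.36600431e-04 -1.75942457e-04 -1.01337355e-03]
 [ 3.19018446e-05 -3.10054559e-01  9.50718765e-01 -1.42566017e-01]
 [ 0.00000000e+00  0.00000000e+00  0.00000000e+00  1.00000000e+00]]
```

View pics/scene0.png

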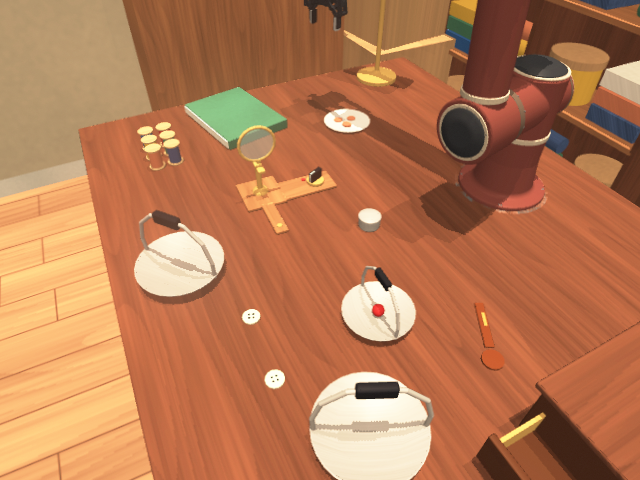

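View pics/top0.png

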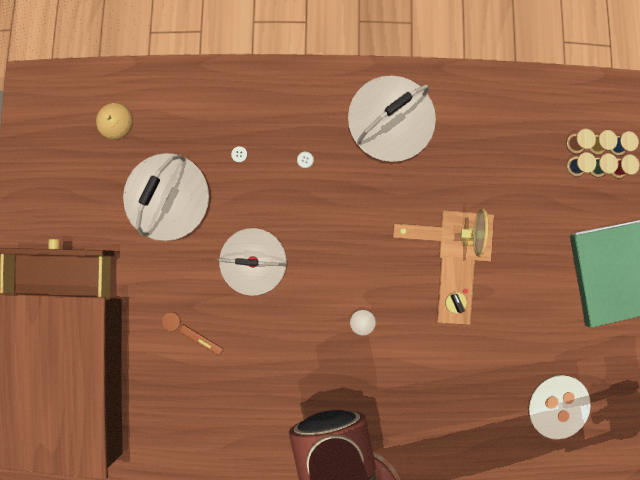

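The scene shows the magnifier centre-left, the small dish with the red bead at about (378,310), and two larger lookalikes. In the top view the small dish is at (253,262), the knob at (456,302), the red dot at (465,291) and the brass disc at (404,231).

```bash
python3 - <<'E'
import cv2,numpy as np
a=cv2.imread('pics/top0.png')
A=cv2.resize(a[200:330,385:505],None,fx=4,fy=4,interpolation=cv2.INTER_CUBIC)
B=cv2.resize(a[220:350,213:293],None,fx=4,fy=4,interpolation=cv2.INTER_CUBIC)
cv2.imwrite('pics/c1.png',np.hstack([A,B]))
E
cat > h.py <<'E'
import cv2,numpy as np
from scipy.spatial.transform import Rotation as Ro
def ray(px,K,d,R,t,z):
    u=cv2.undistortPoints(np.array([[px]],float),np.array(K),np.array(d))[0,0]
    dr=R.T@np.array([u[0],u[1],1]);c=-R.T@t
    return c+dr*(z-c[2])/dr[2]
def at(cam,px,z):
    f=np.load(cam+'.npz');return ray(px,f['K'],f['d'],f['R'],f['t'],z)
def wrist(ctrl):
    o=ctrl.get_obs();f=ctrl.grab_frame('wrist');T=np.eye(4);T[:3,:3]=Ro.from_rotvec(o['orientation']).as_matrix();T[:3,3]=o['ee_pos']
    W=T@np.array(f['T_tool_cam']);R=W[:3,:3].T;np.savez('wrist.npz',K=f['K'],d=f['distortion'],R=R,t=-R@W[:3,3]);return f['img'],o
E
```

```text
(no output)
```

View pics/c1.png

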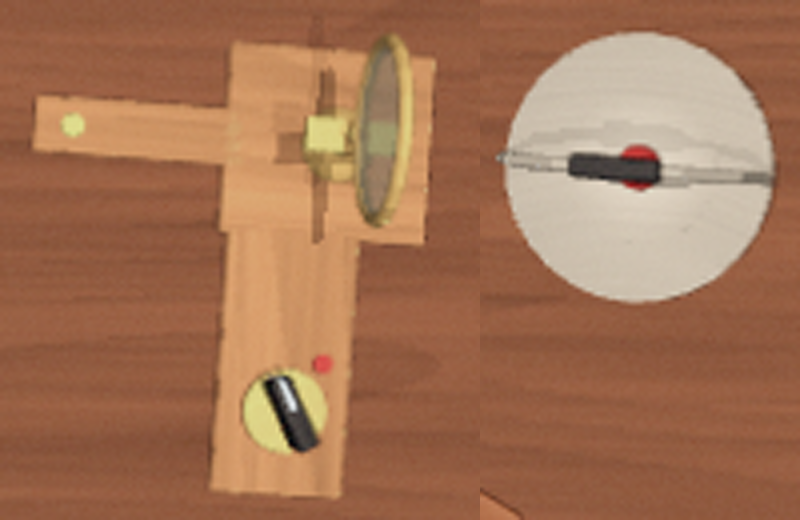

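The crop shows the disc at (73,125), the dot at (323,364), and the knob bar with its white line pointing up-left of the dot. In the right-hand panel the arch runs nearly horizontally through the bead. Next I'll fit the poses.

Run:
```python
from h import *
from scipy.optimize import least_squares
P=lambda u,v,z,ox=385,oy=200:at('top',((u-1.5)/4+ox,(v-1.5)/4+oy),z)[:2]
# viewer y is world +y-ish (left), viewer x is up
pts=[((73,125),(0,.12),.008),((235,42),(.05,.04),.008),((435,60),(.05,-.07),.008),((425,243),(-.05,-.07),.008),((211,490),(-.185,.035),.008),((341,497),(-.185,-.035),.008),((36,97),(.015,.14),.008),((34,149),(-.015,.14),.008),((285,411),(-.14,0),.014)]
W=np.array([P(*a,z) for a,b,z in pts]);V=np.array([b for a,b,z in pts])
def X(p,V): c,s=np.cos(p[2]),np.sin(p[2]);return V@np.array([[c,s],[-s,c]])+p[:2]
r=least_squares(lambda p:(X(p,V)-W).ravel(),[.5,-.2,0]);p=r.x
print('viewer',p,np.round((X(p,V)-W)*1e3,1).tolist())
for n,v in dict(knob=(-.14,0),focus=(0,.12),lens=(0,-.008)).items(): print(n,X(p,np.array([v]))[0])
dot=P(323,364,.008);k=X(p,np.array([[-.14,0]]))[0];print('dot yaw',np.arctan2(*(dot-k)[::-1]),'expected',p[2]+.7-1.35,np.hypot(*(dot-k)))
a,b=P(278,378,.042),P(304,449,.042);print('bar yaw',np.arctan2(*(a-b)[::-1]),'len',np.hypot(*(a-b)),'f',p[2]+.7-np.arctan2(*(a-b)[::-1]))
Q=lambda u,v,z:P(u-480,v,z,213,220)
# dish rim (z .021)
L,R,T,B=Q(505,165,.021),Q(773,165,.021),Q(640,32,.021),Q(640,302,.021)
print('dish',(T[0]+B[0])/2,(L[1]+R[1])/2,'dia',L[1]-R[1],T[0]-B[0])
g1,g2=Q(568,165,.106),Q(660,169,.106);print('grip',(g1+g2)/2,'yaw',np.arctan2(*(g1-g2)[::-1]),np.hypot(*(g1-g2)))
from cell import ctrl
o=ctrl.get_obs();print(Ro.from_rotvec(o['orientation']).as_matrix().round(3))
```

```text
viewer [ 0.56460547 -0.22193114 -0.05429855] [[0.0, -0.2], [0.8, 1.9], [2.0, -1.0], [-1.8, -0.2], [-0.8, 0.3], [-1.4, -0.6], [1.9, -0.5], [-1.0, 0.5], [0.3, -0.1]]
knob [ 0.4248118  -0.21433308]
focus [ 0.57111809 -0.102108  ]
lens [ 0.56417129 -0.22991935]
dot yaw -0.7171959144389592 expected -0.7042985507507541 0.03180012398153083
bar yaw 0.37434445393680676 len 0.038561401304728626 f 0.27135699531243923
dish 0.5026470512433776 0.20769017346698607 dia 0.1382398766890181 0.13844822698888293
grip [0.50294569 0.20885911] yaw 1.5464567886993823 0.04424237172443025
[[ 0.944  0.33  -0.   ]
 [ 0.33  -0.944  0.002]
 [ 0.    -0.002 -1.   ]]
```

{"api": "play_rows", "payload": {"targets": "-1 2.7 -2.3 0.5 0 0 -7; -1 5.5 -4.7 1 0 0 -14; -1 8.2 -7 2 0 0 -21; -1 11 -9.4 3 0 0 -28; -1 13.8 -11.7 4 0 0 -35; -1 16.5 -14.1 5 0 0 -42; -1 19.2 -16.4 6 0 0 -49; -1 22 -18.8 7 0 0 -56; -1 24.8 -21.1 8 0 0 -63; -1 27.5 -23.5 8 0 0 -70; -1 30.2 -25.8 8 0 0 -77; -1 33 -28.2 8 0 0 -84"}}

```text
time: 1.15
ee_pos: [0.425, -0.2129, 0.1508]
orientation: [-1.942, -2.469, 0.0]
wrist_force: [0.1, -0.4, -0.1]
gripper_width: 0.0856
gripper_force: 0.0
```

{"api": "play_rows", "payload": {"targets": "-1 0 0 0 0 0 -7; -1 0 0 0 0 0 -14; -1 0 0 0 0 0 -21; -1 0 0 0 0 0 -28; -1 0 0 0 0 0 -35; -1 0 0 0 0 0 -42; -1 0 0 0 0 0 -49; -1 0 0 0 0 0 -56; -1 0 0 0 0 0 -63; -1 0 0 0 0 0 -70; -1 0 0 0 0 0 -77; -1 0 0 0 0 0 -84"}}

```text
time: 2.15
ee_pos: [0.4246, -0.2145, 0.151]
orientation: [0.209, -3.134, -0.001]
wrist_force: [-0.0, 0.4, -0.4]
gripper_width: 0.0854
gripper_force: 0.0
```

{"api": "play_rows", "payload": {"targets": "-1 0 0 0 0 0 -7; -1 0 0 0 0 0 -14; -1 0 0 0 0 0 -14; -1 0 0 0 0 0 -14"}}

```text
time: 2.48
ee_pos: [0.4246, -0.2145, 0.151]
orientation: [0.576, -3.088, -0.001]
wrist_force: [-0.3, 0.9, -0.3]
gripper_width: 0.0856
gripper_force: 0.0
```

Run:
```python
from h import *
from cell import ctrl
im,o=wrist(ctrl);cv2.imwrite('pics/w1.png',im)
M=Ro.from_rotvec(o['orientation']).as_matrix();print(o['time'],o['ee_pos'],M.round(3).tolist(),np.arctan2(M[1,0],M[0,0]),o['q'])
```

```text
2.4833 [ 0.42461905 -0.21452878  0.15104702] [[-0.933, -0.36, -0.0], [-0.36, 0.933, 0.0], [0.0, 0.0, -1.0]] -2.7729768990154455 [-6.24429366e-01 -2.52850176e-01  2.03287941e+00  1.39322709e-06
  1.36205513e+00 -2.56384168e+00]
```

View pics/w1.png

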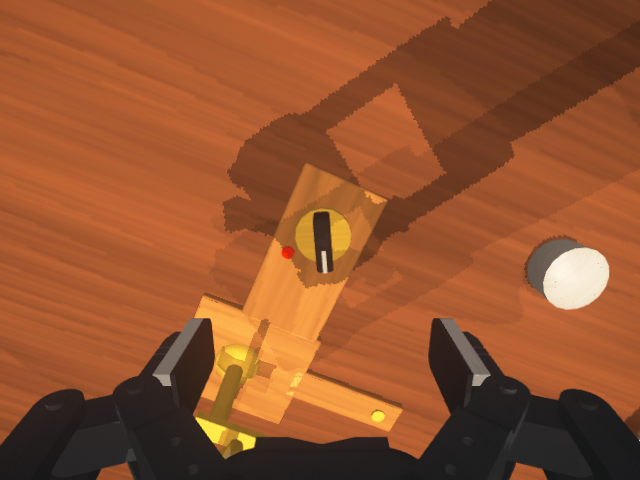

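The wrist view shows the bar from (321,212) to (325,272), the dot at (288,252) and the brass disc at (378,416).

Run:
```python
from h import *
for n,p,z in [('a',(325,271),.042),('b',(321,213),.042),('kdisc',(323,236),.016),('dot',(288,252),.008),('brass',(378,416),.009)]: print(n,at('wrist',p,z))
a,b=at('wrist',(325,271),.042),at('wrist',(321,213),.042);print((a+b)/2,np.arctan2(*(a-b)[1::-1]))
k=at('wrist',(323,236),.016);d=at('wrist',(288,252),.008);print(np.arctan2(*(d-k)[1::-1]))
```

```text
a [ 0.44173885 -0.20388603  0.042     ]
b [ 0.40311148 -0.22185448  0.042     ]
kdisc [ 0.42493028 -0.21179859  0.016     ]
dot [ 0.44963396 -0.23224801  0.008     ]
brass [ 0.57234261 -0.09924467  0.009     ]
[ 0.42242516 -0.21287026  0.042     ] 0.4354006684272161
-0.6914567762813272
```

{"api": "play_rows", "payload": {"targets": "-1 0 0 3 0 0 -2; -1 0 0 6 0 0 -2; -1 0 0 9 0 0 -2; -1 0 0 11 0 0 -2; -1 0 0 12.2 0 0 -2; -1 0 0 12.8 0 0 -2; -1 0 0 12.8 0 0 -2; 0.2 0 0 12.8 0 0 -2; 0.6 0 0 12.8 0 0 -2; 1 0 0 12.8 0 0 -2; 1 0 0 12.8 0 0 -2; 1 0 0 12.8 0 0 -2", "grip_force": 30}}

```text
time: 3.53
ee_pos: [0.4253, -0.215, 0.0241]
orientation: [-0.634, 3.076, -0.002]
wrist_force: [-0.2, 0.2, 0.2]
gripper_width: 0.0255
gripper_force: 0.0
```

{"api": "play_rows", "payload": {"targets": "1 0 0 0 0 0 0; 1 0 0 0 0 0 0; 1 0 0 0 0 0 0; 1 0 0 0 0 0 0; 1 0 0 0 0 0 0; 1 0 0 0 0 0 0"}}

```text
time: 4.03
ee_pos: [0.4247, -0.2135, 0.0239]
orientation: [0.634, -3.077, -0.005]
wrist_force: [-2.1, 5.5, 6.7]
gripper_width: 0.0113
gripper_force: 31.4
```

Run:
```python
from cell import ctrl
from h import *
o=ctrl.get_obs();M=Ro.from_rotvec(o['orientation']).as_matrix();print(np.arctan2(-M[1,0],-M[0,0]),o)
```

```text
0.40639739446113077 {'time': 4.0333, 'q': array([-6.23659286e-01, -7.40798030e-02,  2.11139905e+00,  2.01521265e-03,
        1.10687942e+00, -2.60175739e+00]), 'qvel': array([ 0.00021726, -0.00022685,  0.00071502, -0.00081921,  0.00118758,
       -0.00035921]), 'effort': array([-1.95829131e+00, -2.55420882e+01, -3.08950067e+01, -7.47388601e-01,
       -1.43469337e+00,  9.20672959e-03]), 'ee_pos': array([ 0.42465633, -0.21348972,  0.02393571]), 'orientation': array([ 0.63389489, -3.07652478, -0.00492748]), 'wrist_force': array([-2.13519561,  5.50966543,  6.67688945]), 'moment': array([ 0.92806791,  0.41200531, -0.02021593]), 'gripper_force': 31.444781720638275, 'gripper_width': 0.011340398806588683}
```

{"api": "play_rows", "payload": {"targets": "1 0 0 0 0 0 5; 1 0 0 0 0 0 10.5; 1 0 0 0 0 0 16; 1 0 0 0 0 0 21.5; 1 0 0 0 0 0 27; 1 0 0 0 0 0 32.5; 1 0 0 0 0 0 38; 1 0 0 0 0 0 43.5; 1 0 0 0 0 0 49; 1 0 0 0 0 0 54.5; 1 0 0 0 0 0 60; 1 0 0 0 0 0 63"}}

```text
time: 5.03
ee_pos: [0.4248, -0.2124, 0.0239]
orientation: [-1.072, -2.95, -0.008]
wrist_force: [-2.4, 10.4, 10.1]
gripper_width: 0.0111
gripper_force: 31.7
```

{"api": "play_rows", "payload": {"targets": "1 0 0 0 0 0 0; 1 0 0 0 0 0 0; 1 0 0 0 0 0 0; 0 0 0 0 0 0 0; -1 0 0 0 0 0 0; -1 0 0 0 0 0 0; -1 0 0 0 0 0 0; -1 0 0 0 0 0 0; -1 0 0 0 0 0 0; -1 0 0 0 0 0 0"}}

```text
time: 5.87
ee_pos: [0.4248, -0.2148, 0.0233]
orientation: [-1.067, -2.955, 0.0]
wrist_force: [-0.5, -1.2, 0.4]
gripper_width: 0.0849
gripper_force: 0.0
```

{"api": "play_rows", "payload": {"targets": "-1 0 0 -1 0 0 0; -1 0 0 -3 0 0 0; -1 0 0 -6 0 0 0; -1 0 0 -9 0 0 0; -1 0 0 -12.8 0 0 0; -1 0 0 -12.8 0 0 0; -1 0 0 -12.8 0 0 0"}}

```text
time: 6.45
ee_pos: [0.4266, -0.216, 0.1554]
orientation: [1.064, 2.948, -0.003]
wrist_force: [1.4, 0.4, -0.5]
gripper_width: 0.0856
gripper_force: 0.0
```

Run:
```python
from h import *
from cell import ctrl
im,o=wrist(ctrl)
M=Ro.from_rotvec(o['orientation']).as_matrix();print(o['time'],o['ee_pos'],np.arctan2(-M[1,0],-M[0,0]))
f=ctrl.grab_frame('top')['img'];g=ctrl.grab_frame('scene')['img']
c=lambda a,x,y:cv2.resize(a[y:y+75,x:x+100],(400,300),interpolation=cv2.INTER_CUBIC)
A=cv2.resize(im[160:310,225:425],(800,600),interpolation=cv2.INTER_CUBIC)
cv2.imwrite('pics/w2.png',A);cv2.imwrite('pics/top1.png',f)
```

```text
6.45 [ 0.42662392 -0.21596339  0.1553977 ] -0.6929481235987022
```

View pics/w2.png

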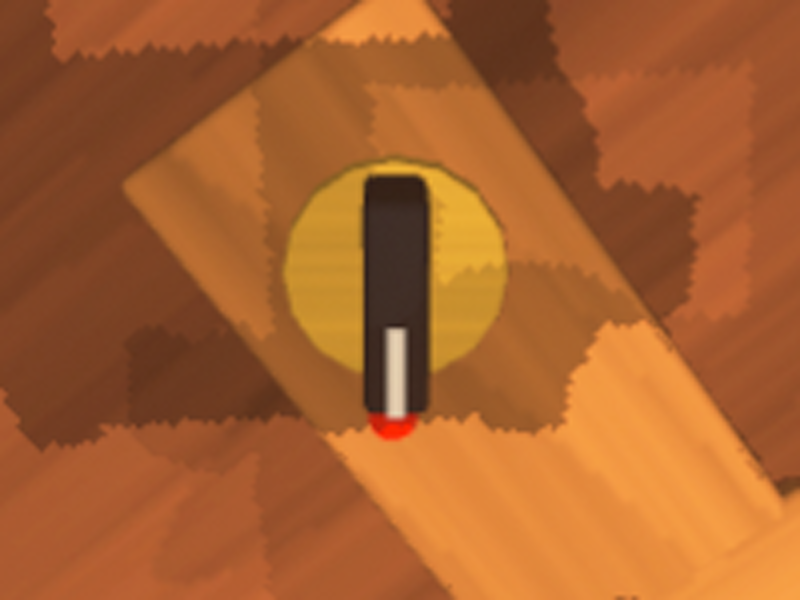

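The white line lies straight on the red dot: bar centre at x≈397, line at 396, dot at 392. Now to the dish.

{"api": "play_rows", "payload": {"targets": "-1 0.9 1.5 -1 0 0 3; -1 2.4 4.5 -2 0 0 8; -1 4.3 7.8 -2 0 0 13; -1 6.3 11.2 -2 0 0 18; -1 8.3 14.7 -2 0 0 23; -1 10.3 18.3 -2 0 0 28; -1 12.3 21.9 -2 0 0 33; -1 14.3 25.5 -2 0 0 38; -1 16.3 29.1 -2 0 0 43; -1 18.3 32.7 -2 0 0 47; -1 20 35.7 -2 0 0 50; -1 21 37.5 -2 0 0 51.7"}}

```text
time: 7.6
ee_pos: [0.5015, 0.2111, 0.169]
orientation: [-2.246, -2.193, 0.004]
wrist_force: [-0.4, -1.0, -0.7]
gripper_width: 0.0857
gripper_force: 0.0
```

{"api": "play_rows", "payload": {"targets": "-1 0 0 0 0 0 0; -1 0 0 0 0 0 0; -1 0 0 0 0 0 0"}}

```text
time: 7.85
ee_pos: [0.5019, 0.2073, 0.1697]
orientation: [-2.247, -2.194, 0.005]
wrist_force: [-0.2, 0.4, 0.5]
gripper_width: 0.0853
gripper_force: 0.0
```

Run:
```python
from h import *
from cell import ctrl
im,o=wrist(ctrl)
M=Ro.from_rotvec(o['orientation']).as_matrix();print(o['time'],o['ee_pos'],np.arctan2(M[1,0],M[0,0]),o['q'])
cv2.imwrite('pics/w3.png',im)
```

```text
7.85 [0.50190816 0.20727431 0.16969687] 1.5465389155148965 [ 2.54804318e-01 -9.52432790e-02  1.86312296e+00 -4.63126558e-04
  1.37677731e+00  2.79153524e-01]
```

View pics/w3.png

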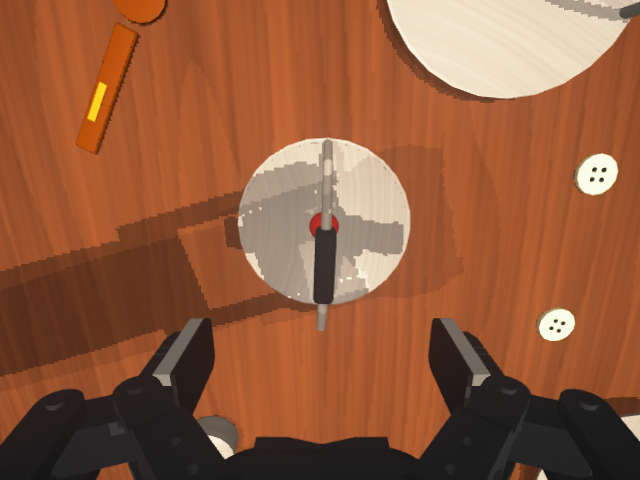

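The grip runs from (327,230) to (322,303), with the bead at (324,225) in the middle of the dish.

Run:
```python
from h import *
a,b=at('wrist',(326.5,230),.109),at('wrist',(322.5,303),.109);print(a,b,(a+b)/2,np.hypot(*(a-b)[:2]),np.arctan2(*(a-b)[1::-1]))
L,R=at('wrist',(239,221),.021),at('wrist',(410,221),.021);T,B=at('wrist',(326,138),.021),at('wrist',(324,304),.021);print((L+R)/2,(T+B)/2)
f,e=at('wrist',(328,142),.03),at('wrist',(321,330),.03);print(np.arctan2(*(f-e)[1::-1]))
```

```text
[0.50463163 0.23175775 0.109     ] [0.50132979 0.18669131 0.109     ] [0.50298071 0.20922453 0.109     ] 0.0451872413237349 1.4976608836220895
[0.50367301 0.21489143 0.021     ] [0.50393666 0.21011399 0.021     ]
1.5130634194885701
```

{"api": "play_rows", "payload": {"targets": "-1 0.15 0.1 2 0 0 1.5; -1 0.15 0.1 4 0 0 1.5; -1 0.15 0.1 6 0 0 1.5; -1 0.15 0.1 7.5 0 0 1.5; -1 0.15 0.1 8.2 0 0 1.5; -1 0.15 0.1 8.2 0 0 1.5; 0 0.15 0.1 8.2 0 0 1.5; 0.5 0.15 0.1 8.2 0 0 1.5; 0.55 0.15 0.1 8.2 0 0 1.5; 0.55 0.15 0.1 8.2 0 0 1.5; 0.55 0.15 0.1 8.2 0 0 1.5; 0.55 0.15 0.1 8.2 0 0 1.5", "grip_force": 30}}

```text
time: 8.9
ee_pos: [0.5041, 0.2096, 0.0898]
orientation: [2.277, 2.164, 0.001]
wrist_force: [-0.8, -0.0, -0.4]
gripper_width: 0.0195
gripper_force: 0.0
```

{"api": "play_rows", "payload": {"targets": "0.6 0 0 0 0 0 0; 0.63 0 0 0 0 0 0; 0.66 0 0 0 0 0 0; 0.69 0 0 0 0 0 0; 0.72 0 0 0 0 0 0; 0.75 0 0 0 0 0 0; 0.78 0 0 0 0 0 0; 0.85 0 0 0 0 0 0; 1 0 0 0 0 0 0; 1 0 0 0 0 0 0; 1 0 0 0 0 0 0; 1 0 0 0 0 0 0"}}

```text
time: 9.9
ee_pos: [0.5038, 0.2095, 0.0893]
orientation: [-2.277, -2.164, -0.0]
wrist_force: [0.8, 1.3, 0.2]
gripper_width: 0.0115
gripper_force: 29.9
```

{"api": "play_rows", "payload": {"targets": "1 0 0 0 0 0 0; 1 0 0 0 0 0 0; 1 0 0 0 0 0 0; 1 0 0 0 0 0 0", "grip_force": 70}}

```text
time: 10.23
ee_pos: [0.504, 0.2095, 0.0894]
orientation: [2.277, 2.164, 0.001]
wrist_force: [0.6, 0.8, 0.9]
gripper_width: 0.0104
gripper_force: 68.6
```

```bash
cat > bead.py <<'E'
from h import *
from cell import ctrl
def red(im,hi=False):
    h=cv2.cvtColor(im,cv2.COLOR_BGR2HSV);m=(((h[...,0]<5)|(h[...,0]>174))&(h[...,1]>190)&(h[...,2]>110)).astype(np.uint8)
    n,l,s,c=cv2.connectedComponentsWithStats(m);return [(s[i][:5].tolist(),c[i].round(1).tolist()) for i in np.argsort(-s[1:,4])[:4]+1]
o=ctrl.get_obs();M=Ro.from_rotvec(o['orientation']).as_matrix();print(o['time'],o['ee_pos'],np.arctan2(M[1,0],M[0,0]),M[:,2].round(4),o['wrist_force'].round(1),o['gripper_width'],o['gripper_force'])
for n in ['scene','top']:
    f=ctrl.grab_frame(n);print(n,red(f['img']));cv2.imwrite(f'pics/{n}_{o["time"]:.1f}.png',f['img'])
E
python3 bead.py; python3 -c "
import cv2
from bead import red
print(red(cv2.imread('pics/scene0.png')),red(cv2.imread('pics/top0.png')))" | tail -1
```

```text
10.2333 [0.50401931 0.20945823 0.08944342] 1.5200837808699117 [ 4.e-04  0.e+00 -1.e+00] [0.6 0.8 0.9] 0.01039736191290977 68.58837962150574
scene [([373, 304, 11, 12, 102], [377.7, 309.9]), ([302, 180, 2, 1, 2], [302.5, 180.0])]
top []
[([373, 305, 11, 11, 99], [377.9, 309.8]), ([302, 180, 3, 1, 3], [303.0, 180.0])] [([256, 259, 1, 1, 1], [256.0, 259.0]), ([254, 266, 1, 1, 1], [254.0, 266.0])]
```

{"api": "play_rows", "payload": {"targets": "1 0 0 -0.1 0 0 0; 1 0 0 -0.4 0 0 0; 1 0 0 -1 0 0 0; 1 0 0 -2 0 0 0; 1 0 0 -3.2 0 0 0; 1 0 0 -4.6 0 0 0; 1 0 0 -6 0 0 0; 1 0 0 -7.4 0 0 0; 1 0 0 -8.6 0 0 0; 1 0 0 -9.6 0 0 0; 1 0 0 -10.4 0 0 0; 1 0 0 -11 0 0 0"}}

```text
time: 11.43
ee_pos: [0.5041, 0.2096, 0.2007]
orientation: [2.277, 2.164, 0.002]
wrist_force: [0.1, 0.0, -2.1]
gripper_width: 0.0106
gripper_force: 68.2
```

{"api": "play_rows", "payload": {"targets": "1 0 0 -0.5 0 0 0; 1 0 0 -1 0 0 0; 1 0 0 -1.4 0 0 0; 1 0 0 -1.8 0 0 0; 1 0 0 -2.1 0 0 0; 1 0 0 -2.2 0 0 0; 1 0 0 -2.2 0 0 0; 1 0 0 -2.2 0 0 0; 1 0 0 -2.2 0 0 0"}}

```text
time: 12.18
ee_pos: [0.5036, 0.2094, 0.2209]
orientation: [-2.277, -2.164, 0.001]
wrist_force: [-0.2, 0.9, -3.0]
gripper_width: 0.0107
gripper_force: 68.2
```

```bash
python3 bead.py
python3 - <<'E'
import glob,cv2,numpy as np
s=sorted(glob.glob('pics/scene_*'),key=lambda n:float(n.split('_')[1][:-4]))[-1];print(s)
a=cv2.imread(s);cv2.imwrite('pics/v1.png',cv2.resize(a[150:370,230:500],None,fx=2.5,fy=2.5))
E
```

```text
12.1833 [0.50363944 0.20941784 0.22091031] 1.5201327022183306 [-7.e-04 -2.e-04 -1.e+00] [-0.2  0.9 -3. ] 0.010679373684512604 68.24242830276489
scene [([379, 256, 13, 13, 132], [385.1, 261.7]), ([472, 99, 2, 1, 2], [472.5, 99.0]), ([302, 180, 2, 1, 2], [302.5, 180.0])]
top []
pics/scene_12.2.png
```

View pics/v1.png

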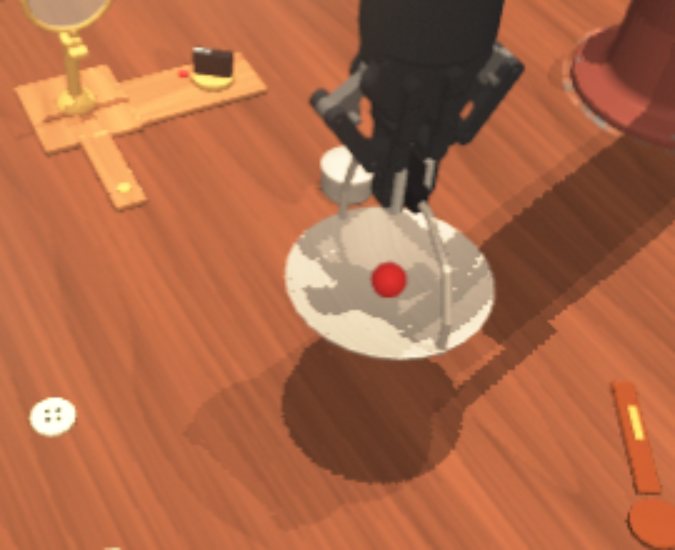

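The bead is still in the dish's middle at about (388,280) in the crop, and the dish is level. Now the quarter turn.

{"api": "play_rows", "payload": {"targets": "1 0 0 0 0 0 0.5; 1 0 0 0 0 0 1.5; 1 0 0 0 0 0 3.5; 1 0 0 0 0 0 6.5; 1 0 0 0 0 0 10; 1 0 0 0 0 0 14; 1 0 0 0 0 0 18.5; 1 0 0 0 0 0 23; 1 0 0 0 0 0 28; 1 0 0 0 0 0 33; 1 0 0 0 0 0 38; 1 0 0 0 0 0 43"}}

```text
time: 13.28
ee_pos: [0.5038, 0.2095, 0.2213]
orientation: [2.915, 1.172, -0.0]
wrist_force: [0.1, -0.5, -1.8]
gripper_width: 0.0109
gripper_force: 68.2
```

{"api": "play_rows", "payload": {"targets": "1 0 0 0 0 0 5; 1 0 0 0 0 0 10; 1 0 0 0 0 0 15; 1 0 0 0 0 0 20; 1 0 0 0 0 0 25; 1 0 0 0 0 0 30; 1 0 0 0 0 0 35; 1 0 0 0 0 0 39; 1 0 0 0 0 0 42.5; 1 0 0 0 0 0 45; 1 0 0 0 0 0 46.5; 1 0 0 0 0 0 47.2"}}

```text
time: 14.28
ee_pos: [0.5038, 0.2095, 0.2212]
orientation: [3.14, -0.088, -0.0]
wrist_force: [-0.8, 0.3, -2.1]
gripper_width: 0.0106
gripper_force: 68.2
```

{"api": "play_rows", "payload": {"targets": "1 0 0 0 0 0 0; 1 0 0 0 0 0 0; 1 0 0 0 0 0 0; 1 0 0 0 0 0 0"}}

```text
time: 14.62
ee_pos: [0.5038, 0.2095, 0.2213]
orientation: [3.14, -0.085, -0.0]
wrist_force: [0.0, 0.3, -1.3]
gripper_width: 0.0106
gripper_force: 68.2
```

```bash
python3 bead.py
python3 - <<'E'
from h import *
print(at('scene',(385.1,261.7),.15))
E
```

```text
14.6167 [0.5038069  0.20947209 0.2213011 ] -0.05404552933572661 [-0. -0. -1.] [ 0.   0.3 -1.3] 0.010606253576989997 68.24059009552002
scene [([380, 256, 12, 13, 127], [385.5, 261.7]), ([472, 99, 2, 1, 2], [472.5, 99.0]), ([302, 180, 2, 1, 2], [302.5, 180.0])]
top []
[0.50526349 0.211019   0.15      ]
```

{"api": "play_rows", "payload": {"targets": "1 0.01 0.05 0 0 0 0; 1 0.06 0.21 0 0 0 0; 1 0.13 0.48 0 0 0 0; 1 0.23 0.85 0 0 0 0; 1 0.36 1.33 0 0 0 0; 1 0.52 1.92 0 0 0 0; 1 0.71 2.61 0 0 0 0; 1 0.93 3.41 0 0 0 0; 1 1.18 4.32 0 0 0 0; 1 1.46 5.33 0 0 0 0; 1 1.76 6.45 0 0 0 0; 1 2.1 7.68 0 0 0 0"}}

```text
time: 15.72
ee_pos: [0.5209, 0.1304, 0.2213]
orientation: [3.14, -0.085, 0.0]
wrist_force: [0.2, -0.8, -2.9]
gripper_width: 0.0109
gripper_force: 68.2
```

{"api": "play_rows", "payload": {"targets": "1 0.35 1.28 0 0 0 0; 1 0.7 2.56 0 0 0 0; 1 1.05 3.84 0 0 0 0; 1 1.4 5.12 0 0 0 0; 1 1.75 6.4 0 0 0 0; 1 2.1 7.68 0 0 0 0; 1 2.45 8.96 0 0 0 0; 1 2.8 10.24 0 0 0 0; 1 3.15 11.52 0 0 0 0; 1 3.5 12.8 0 0 0 0; 1 3.85 14.08 0 0 0 0; 1 4.2 15.36 0 0 0 0"}}

```text
time: 16.72
ee_pos: [0.5545, -0.0253, 0.2213]
orientation: [-3.14, 0.085, 0.0]
wrist_force: [0.1, -0.3, -2.6]
gripper_width: 0.0105
gripper_force: 68.2
```

{"api": "play_rows", "payload": {"targets": "1 0.34 1.23 0 0 0 0; 1 0.64 2.35 0 0 0 0; 1 0.92 3.36 0 0 0 0; 1 1.17 4.27 0 0 0 0; 1 1.39 5.07 0 0 0 0; 1 1.58 5.76 0 0 0 0; 1 1.74 6.35 0 0 0 0; 1 1.87 6.83 0 0 0 0; 1 1.97 7.2 0 0 0 0; 1 2.04 7.47 0 0 0 0; 1 2.09 7.63 0 0 0 0; 1 2.1 7.68 0 0 0 0"}}

```text
time: 17.72
ee_pos: [0.5711, -0.1019, 0.2213]
orientation: [-3.14, 0.085, 0.0]
wrist_force: [0.2, -0.0, -1.9]
gripper_width: 0.0109
gripper_force: 68.3
```

{"api": "play_rows", "payload": {"targets": "1 0 0 0 0 0 0; 1 0 0 0 0 0 0; 1 0 0 0 0 0 0; 1 0 0 0 0 0 0; 1 0 0 0 0 0 0; 1 0 0 0 0 0 0"}}

```text
time: 18.22
ee_pos: [0.5711, -0.1017, 0.2213]
orientation: [-3.14, 0.085, -0.0]
wrist_force: [0.8, -0.3, -2.1]
gripper_width: 0.0104
gripper_force: 68.3
```

```bash
python3 bead.py
python3 - <<'E'
import glob,cv2,numpy as np
from h import *
s=sorted(glob.glob('pics/scene_*'),key=lambda n:float(n.split('_')[1][:-4]))[-1]
a=cv2.imread(s);b=cv2.imread('pics/scene0.png')
cv2.imwrite('pics/v2.png',np.hstack([cv2.resize(a[100:250,200:400],None,fx=2,fy=4)[:,:],cv2.resize(b[100:250,200:400],None,fx=2,fy=4)]))
h=cv2.cvtColor(b,cv2.COLOR_BGR2HSV)[215:235,268:292];m=(h[...,0]>20)&(h[...,2]>170)
ys,xs=np.nonzero(m);p=(xs.mean()+268,ys.mean()+215);print('disc',p,len(xs),at('scene',p,.009))
print('bead0',at('scene',(377.9,309.8),.018))
E
```

```text
18.2167 [ 0.57106985 -0.1017348   0.22133384] -0.05404831360118779 [ 0.  0. -1.] [ 0.8 -0.3 -2.1] 0.010368112399491798 68.2514762878418
scene [([472, 99, 2, 1, 2], [472.5, 99.0]), ([276, 172, 1, 1, 1], [276.0, 172.0]), ([274, 174, 1, 1, 1], [274.0, 174.0])]
top []
disc (np.float64(279.0), np.float64(224.5)) 16 [ 0.57284767 -0.10062462  0.009     ]
bead0 [0.50473211 0.21063449 0.018     ]
```

View pics/v2.png

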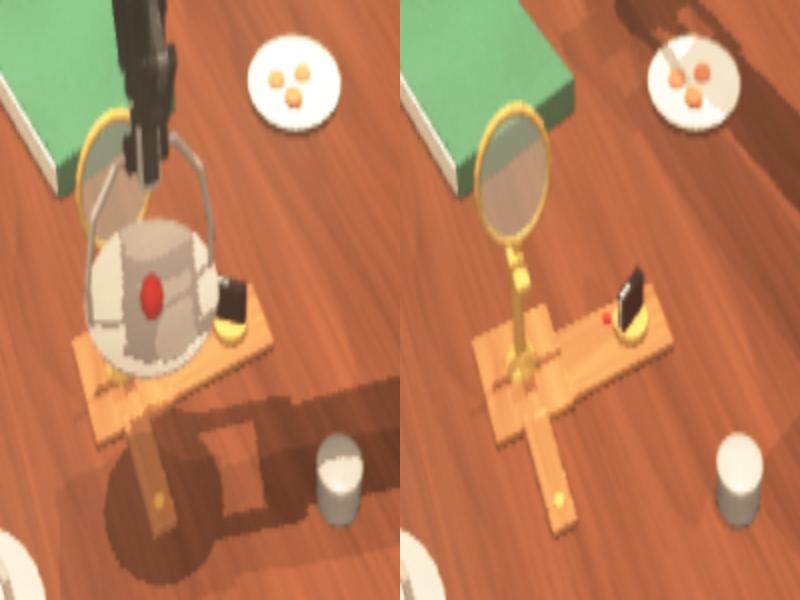

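The bead is in the dish's middle and the arch stands square across. I'll make one precise bead reading against the disc in the same camera.

Run:
```python
from h import *
from cell import ctrl
a=ctrl.grab_frame('scene')['img']
h=cv2.cvtColor(a,cv2.COLOR_BGR2HSV)[160:190,262:290];m=((h[...,0]<6)|(h[...,0]>172))&(h[...,1]>170)
ys,xs=np.nonzero(m);p=((xs.min()+xs.max())/2+262,(ys.min()+ys.max())/2+160);print(p,xs.mean()+262,ys.mean()+160,len(xs));print(at('scene',p,.15),at('scene',(xs.mean()+262,ys.mean()+160),.15))
b=cv2.imread('pics/scene0.png');d=cv2.absdiff(a,b).max(2)>60
```

```text
(np.float64(275.5), np.float64(173.5)) 275.4470588235294 173.63529411764705 85
[ 0.57120014 -0.10080541  0.15      ] [ 0.57148134 -0.10041685  0.15      ]
```

```bash
python3 -c "
from cell import ctrl
print(ctrl.job_done())"
```

```text
the job is handed in; nothing more can be done
None
```

I turned the knob clockwise until its white line met the red dot and let go. The arm is now holding the small dish level and square across the lens, with the bead centred, within about 1–2 mm of straight above the brass disc, and about 150 mm above the counter. I've handed the job in.

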